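# Slide the loaded gauge tray over the gap and home under the hood

## Robot

A 7-joint arm with a two-finger parallel gripper is mounted at the origin on a cart in front of the work surface, level with it; the furniture and walls round the work are solid. World frame = base frame: x ahead of the robot, y to its left, z up, the work surface at z = 0. Lengths are in m, angles in rad, forces in N, time in s.
With the tool pointing down it reaches from about 0.4 to 0.85 m from the base axis. Payload 4.5 kg.
Tool frame: the origin (TCP) lies on the centre line of the jaws, within the pads' length; the fingertips stand 8 mm ahead of it and the grasp point (between the pads) lies 11 mm behind it; z points along the fingers, x is the direction in which the jaws open and shut, and the axes are right-handed (so a half turn about z gives the same grasp; the last joint's range is limited). The gripper opens to 88 mm and grips with 3 to 60 N. Pads are 18 mm wide; open, the fingers measure 123 mm over their backs; the gripper's body (75 mm by 187 mm) begins 45 mm behind the grasp point.
Start: joints at [1.15, 0.689, -0.195, 1.565, 0.157, 0.902, -0.215], TCP at [0.275, -0.561, 0.247] pointing down, gripper open.
Joint ranges: [-3.01, 3.01], [-0.46, 2.08], [-1.47, 1.51], [0.13, 2.56], [-1, 4.14], [0.04, 2.09], [-2.66, 2.66]. Speed limits (rad/s): [2.57, 2.57, 3.14, 3.14, 3.14, 3.14, 3.14].

## Interface

Orientations are given as a unit quaternion [x, y, z, w].
In Python, from plant import get_state, snapshot, finish_job, boxes_of, pinpoint gives the robot as it stands.
- The arm moves only by the shell command python3 -m creep 'ROWS' [FORCE]. ROWS is JSON, a list of rows, each an object with "hand": the finger opening in m, from 0 to 0.0881; "slide": the shift along the tool's x, y, z in m, a list of three; "turn": the turn about the tool's z in degrees. A call has 1 to 5 rows; each row shifts and turns the commanded pose from where the row before left it, along the tool's axes as they then stand; what a row does not reach is not made up. A row lasts 1/8 s, in which the tool goes at most 62.5 mm and 10.7 degrees, less where a joint would pass 70% of its speed; a pose out of reach is approached as far as the arm can. A call is refused whole if a number of a shift passes 0.0625 or a number of a turn 10.7, either way. A call with a gripper value outside its range is refused whole. The fingers move at their own pace and stop on an object; FORCE is the grip in N (left out, the last holds). Time passes only in rows, so rows that do not move let the fingers close. It gives the time, the measured TCP pose, the force and the opening at its end, in the units of the state.
- get_state(): the state, without advancing time (a new reading comes with each control period).
- snapshot(name): name is "scene" or "top" or "wrist"; returns a dict with "frame" (420x560x3 uint8, red, green, blue), "depth" (420x560 float32, m along the optical axis (not along the pixel's ray), 0 where there is no reading), "mtx" (3x3 intrinsics, pixels), "camera_from_world" (4x4, takes a point from world to camera coordinates). Camera axes: x right, y down, z forward; pixel columns grow to the right and rows downward; lengths in m; the calibration is good to about 2 mm. A picture is of the moment at which its call begins.
- finish_job(): hands the job in, once; it reports no verdict.
Trained networks look in a picture, given as the dict that the camera call returned (one of the last four; its "shot" number tells which), for a name from the list of things; names that differ only in an ending like _2 or _b are one class to them, and where a whole thing is asked for, a point or a joint stands for the part that bears it (a point fixed in the world has none). Each returns a list of dicts, best first, with "conf" (0 to 1); they miss things now and then, are a little off and sometimes report something else, mostly with a low value. They report only what shows in the picture. A call takes as long as a camera call. They do not tell look-alikes from the thing itself.
- boxes_of(target, picture): "uv" ([column, row] in pixels, amid what is visible of it).
- pinpoint(target, picture): "uv" ([column, row] in pixels: a listed point, or the origin of a listed thing).
The state is a dict: "clock": time; "q": joint angles; "qd": joint speeds; "joint_torque": joint torques, N m; "tool_pos": TCP position; "eef_rot": TCP orientation; "contact_force": force on the tool from outside, world axes, zero at the start; "moment": the same for the moment, N m; "opening": opening from 0.0 (shut) to 1.0 (fully open).
Only numpy, scipy, OpenCV 4.12 (cv2) and the standard library are available. Lean on these libraries where they do the work, as an engineer would, in place of code of your own. Each camera call takes 0.05 s, during which the arm holds its last target.

## Task

Slide the small grey tray, with the steel block riding in its front nest, from the near stand straight across the gap onto the far stand, until its front is pressed gently but firmly home against the end stop under the hood; then take the hand away. The tray is nose-heavy: keep it level all the way, so that neither its nose nor, later, its tail dips into the gap, and slide it rather than lifting it. Leave the objects standing beside the stands where they are.

Things in the scene. Friction and masses are not known exactly. Their poses are not given: they have to be found in the camera images.
- tray: Open grey plastic tray, 140 long (x, pointing to the gap) x 100 wide x 36 high, 0.15 kg. Origin under its centre. Floor 5 thick, walls 4 thick from x = -45 to +70; behind the rear wall the floor runs on as a bare thumb ledge, x = -70 to -45. Front edge of the floor bevelled over 6 mm. Loaded, it balances 35 mm behind its front: untended it tips with the nose some 35 mm past the near edge.
- push_corner (a point): Corner of the tray's thumb ledge and its rear wall's outer face, mid-width: 45 behind the tray's origin, 5 above its underside. A fingertip here can press down on the ledge and push forward on the wall (31 high above the ledge) at once. Once the tail hangs over the gap, pressing down with more than about 2 N tips the tail.
- tray_nose (a point): Middle of the tray's front face, 70 mm ahead of its origin, 20 mm above its underside.
- setting_block: Bare steel block 30 (x) x 50 (y) x 30 high, 0.25 to 0.38 kg, origin under its centre, loose in the tray's front nest (about 37 x 58, walls 20 high) at x = +47 mm of the tray.
- near_stand: Fixed steel deck 60 high, 180 long x 136 wide, where the tray starts. Origin on the bench below the middle of its gap edge; x points straight across the gap, deck from x = -180 to 0. Slippery white plastic guide rails on both sides, inner faces 53 from the middle line, 10 above the deck: 3 mm play a side for the tray.
- far_stand: Fixed steel deck beyond the gap, also 60 high, in line with the near stand, with the same rails (flared mouths). Origin on the bench below the middle of its gap edge, x as for the near stand; the gap is the distance of the two origins (42 to 56 mm). The first 12 mm slope up by 6 mm as a lead-in, then flat to x = 215. A hood on four posts stands over it (190 wide, top 254 above the bench).
- hood_edge (a point): Middle of the lower edge of the hood's upright front plate: 75 mm beyond the far stand's origin, 135 above the bench (75 above the deck); the plate goes up to the hood's top. The tray's rear wall ends 10 to 30 mm short of this plate, so the hand must lean back 30 to 45 degrees (fingers pointing forward and down) to bring it home.
- end_stop: Fixed stop block with a rubber face on the far deck under the hood, 60 wide x 28 high. Origin at deck height at the foot of its face, which looks back along -x of the far stand and stands at x = 160 to 180 mm of it.
- test_weight: Bystander: brass knobbed weight, 31 diameter x 47 high, standing beside the near stand; origin under its centre.
- stamp: Bystander: rubber stamp with wooden handle, 24 x 36 x 62 high, upright beside the stands; origin under its centre.
- grease_tin: Bystander: flat round tin 64 diameter x 26 high beside the near stand; origin under its centre.
Mind the look-alikes: they are no part of the job. Of the things shaped like the tray, the grey one is meant.

How it is judged:
By the outcome, as a careful person would: the job done as asked, in the order asked, and still so for the second after the job is handed in, with the robot touching nothing.
It also fails if it takes over 45 s, if anything falls off the work surface, if the arm or the gripper's body presses on something with over 40 N, if the wrist force passes 120 N, or if a joint passes its speed limit or range.

## Working session

There is one attempt and no reset: what is moved stays moved. The work goes in short steps, Python scripts to look and compute and a shell command to move; the robot and the scene stay as the last step left them, time stands still between calls to the robot, and variables do not carry over. Pictures are saved under pics/ and viewed, and the job is handed in when it is done.

```bash
ls; mkdir -p pics; cat > h.py <<'E'
import numpy as np,cv2
from plant import get_state,snapshot,finish_job,boxes_of,pinpoint
from scipy.spatial.transform import Rotation as R
def save(p,n): cv2.imwrite('pics/'+n+'.png',p['frame'][:,:,::-1])
def w(p,uv,depth=None):
    u,v=uv; d=p['depth'][int(round(v)),int(round(u))] if depth is None else depth
    K=p['mtx']; c=np.array([(u-K[0,2])/K[0,0]*d,(v-K[1,2])/K[1,1]*d,d,1])
    return (np.linalg.inv(p['camera_from_world'])@c)[:3]
def onz(p,uv,z):
    K=p['mtx'];M=np.linalg.inv(p['camera_from_world']);u,v=uv
    d=M[:3,:3]@np.array([(u-K[0,2])/K[0,0],(v-K[1,2])/K[1,1],1]);o=M[:3,3]
    return o+d*(z-o[2])/d[2]
def proj(p,X):
    c=p['camera_from_world']@np.append(X,1); q=p['mtx']@c[:3]; return q[:2]/q[2]
E
python3 - <<'E'
from h import *
np.set_printoptions(precision=4,suppress=True)
s=get_state();print(s)
for n in ['scene','top','wrist']:
    p=snapshot(n);save(p,n+'0')
    print(n,np.linalg.inv(p['camera_from_world'])[:3,3])
    for t in ['tray','push_corner','tray_nose','setting_block','near_stand','far_stand','hood_edge','end_stop','test_weight','stamp','grease_tin']:
        for f in (boxes_of,pinpoint):
            try:
                for r in f(t,p)[:3]:
                    print(t,f.__name__,np.round(r['conf'],2),np.round(r['uv'],1),w(p,r['uv']))
            except Exception as e: print(t,f.__name__,e)
E
```

```text
pics
{'clock': 0.0, 'q': array([ 1.1498,  0.69  , -0.1945,  1.5663,  0.1573,  0.9025, -0.2151]), 'qd': array([-0.0004, -0.0005,  0.0004,  0.0007,  0.0021, -0.0003, -0.0012]), 'joint_torque': array([  0.0007, -52.7564,  -1.2665, -15.3428,  -0.0526,   0.0067,
         0.0002]), 'tool_pos': array([ 0.2742, -0.561 ,  0.2459]), 'eef_rot': array([ 0.8483, -0.5295, -0.0008, -0.0004]), 'contact_force': array([ 0.0737, -0.2114,  0.672 ]), 'moment': array([ 0.0027,  0.0196, -0.0116]), 'opening': 1.0004773100837172}
scene [0.3642 0.4171 0.7299]
tray call 0.89 [336.2 225.6] [ 0.5098 -0.1722  0.0659]
tray call 0.69 [332.2 227.5] [ 0.5163 -0.1648  0.0634]
tray call 0.63 [142. 294.] [0.8194 0.1517 0.0064]
tray call 0.31 [298.3 243.3] [ 0.5668 -0.0904  0.0585]
push_corner call 0.84 [133.1 288.7] [0.8474 0.1491 0.003 ]
push_corner call 0.71 [216.9 185.1] [ 0.7121 -0.0171  0.2303]
push_corner call 0.66 [337.1 221.6] [ 0.5129 -0.1863  0.0642]
push_corner call 0.83 [155.4 273.7] [0.8101 0.1096 0.0341]
push_corner call 0.61 [351.9 231.2] [ 0.4717 -0.1706  0.0684]
push_corner call 0.33 [313.6 220.9] [ 0.5
[... 2456 characters left out ...]
] [ 0.6441 -0.1332 -0.0002]
hood_edge call 0.95 [290.6 142. ] [ 0.7415 -0.102   0.2557]
hood_edge call 0.79 [290.9 163.7] [ 0.7294 -0.1027  0.061 ]
test_weight call 0.56 [248.4 263.5] [0.4536 0.0059 0.0422]
test_weight call 0.53 [246.7 263.9] [0.4524 0.0101 0.0468]
test_weight call 0.37 [311.3 224.8] [ 0.5601 -0.1613  0.0915]
stamp call 0.4 [235.4 213.4] [0.588  0.0446 0.0615]
stamp call 0.58 [235.7 212.5] [0.5906 0.044  0.0608]
stamp call 0.29 [247.9 264.1] [0.4519 0.0073 0.042 ]
grease_tin call 0.89 [363.4 199.4] [ 0.4568 -0.1123  1.3906]
grease_tin call 0.32 [315.2 245.3] [ 0.5072 -0.174   0.067 ]
grease_tin call 0.73 [362.7 201.6] [ 0.6343 -0.3059  0.0249]
wrist [ 0.3408 -0.5289  0.3845]
```

View pics/scene0.png

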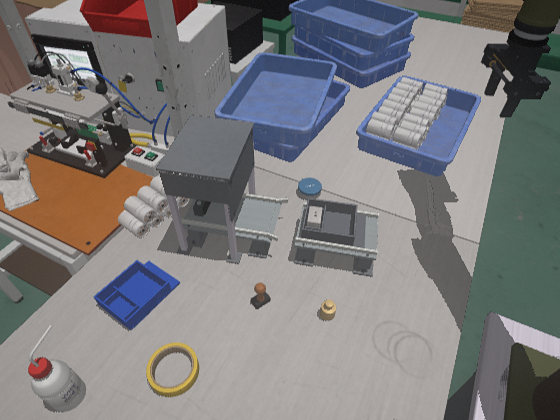

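View pics/top0.png

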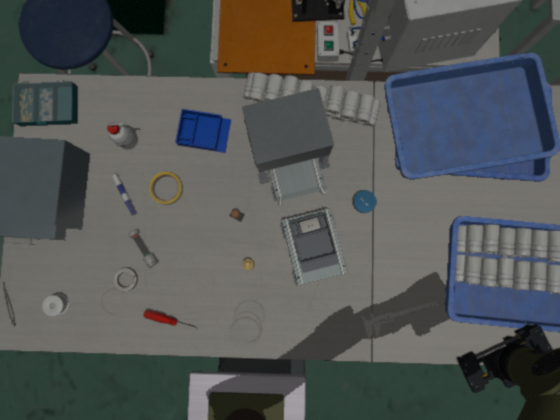

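View pics/wrist0.png

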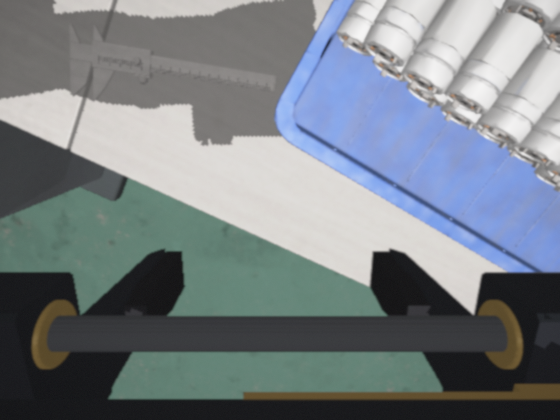

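The grey tray sits on the near stand at about (314,245) in the top view, with the block at (310,225). The hood is at (290,130). The blue tray at (203,131) is the look-alike. Next I'll get the stand axis, gap and tray pose from depth.

```bash
python3 - <<'E'
from h import *
np.set_printoptions(precision=4,suppress=True)
p=snapshot('top')
c=p['frame'][140:300,250:390,::-1]
cv2.imwrite('pics/topz.png',cv2.resize(c,None,fx=4.2,fy=3.7,interpolation=cv2.INTER_CUBIC))
d=p['depth'];vv,uu=np.mgrid[0:420,0:560];K=p['mtx']
M=np.linalg.inv(p['camera_from_world'])
P=np.stack([(uu-K[0,2])/K[0,0]*d,(vv-K[1,2])/K[1,1]*d,d],-1)@M[:3,:3].T+M[:3,3]
np.save('P.npy',P)
z=P[...,2]; roi=(uu>262)&(uu<352)&(vv>150)&(vv<292)
m=roi&(z>0.05)&(z<0.12)
im=np.zeros((420,560,3),np.uint8)
im[...,0]=np.clip((z-0.0)/0.12*255,0,255)
zz=cv2.applyColorMap(im[...,0].copy(),cv2.COLORMAP_JET)
cv2.imwrite('pics/topd.png',cv2.resize(zz[140:300,250:390],None,fx=4.2,fy=3.7,interpolation=cv2.INTER_NEAREST))
n=roi&(z>0.05)&(z<0.13)
k,lab=cv2.connectedComponents(n.astype(np.uint8))
for i in range(1,k):
    q=P[lab==i]
    if len(q)>100:
        r=cv2.minAreaRect((q[:,:2]*1000).astype(np.float32));print(len(q),r,cv2.boxPoints(r))
# hood top
q=P[(z>0.245)&(z<0.262)&(uu>240)&(uu<335)&(vv>85)&(vv<172)]
r=cv2.minAreaRect((q[:,:2]*1000).astype(np.float32));print('hood',len(q),r,cv2.boxPoints(r))
E
```

```text
1649 ((680.2437133789062, -121.93096923828125), (104.62841033935547, 135.85073852539062), 15.805099487304688) [[ 611.4067  -70.8222]
 [ 648.4078 -201.5369]
 [ 749.0807 -173.0397]
 [ 712.0796  -42.325 ]]
3351 ((506.0346374511719, -170.839599609375), (180.07070922851562, 135.9541473388672), 15.641422271728516) [[ 401.0058 -129.6548]
 [ 437.6612 -260.5743]
 [ 611.0635 -212.0244]
 [ 574.4081  -81.1049]]
hood 4776 ((782.2930908203125, -93.18775939941406), (147.052734375, 190.61341857910156), 15.462028503417969) [[ 686.0191  -20.9326]
 [ 736.8366 -204.6472]
 [ 878.5671 -165.443 ]
 [ 827.7496   18.2717]]
```

View pics/topz.png

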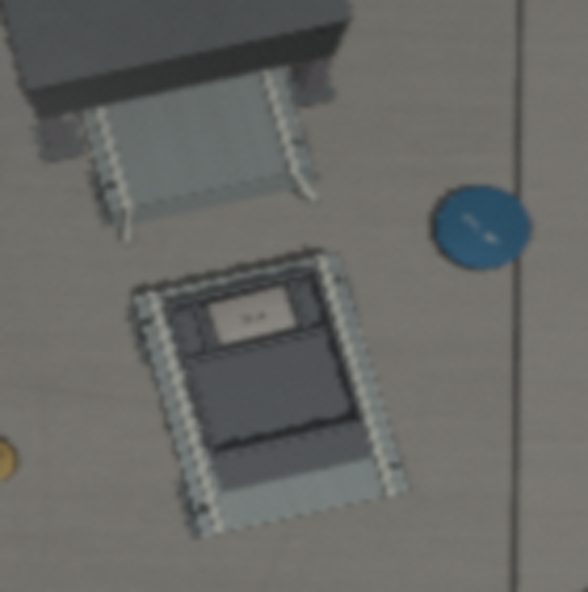

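View pics/topd.png

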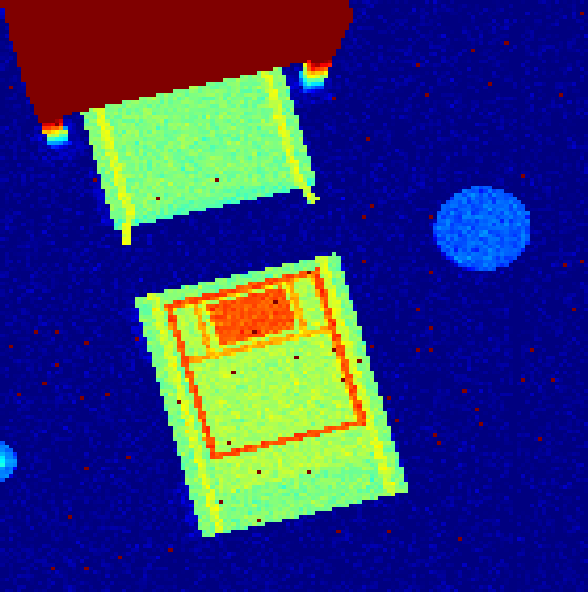

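```bash
cat >> h.py <<'E'
YAW=np.radians(15.6); U=np.array([np.cos(YAW),np.sin(YAW)]); V=np.array([-U[1],U[0]]); O=np.array([0.5927,-0.1466])
def sv(X): X=np.asarray(X)[...,:2]-O; return X@U*1000,X@V*1000
def cloud(p):
    d=p['depth'];vv,uu=np.mgrid[0:420,0:560];K=p['mtx'];M=np.linalg.inv(p['camera_from_world'])
    return np.stack([(uu-K[0,2])/K[0,0]*d,(vv-K[1,2])/K[1,1]*d,d],-1)@M[:3,:3].T+M[:3,3]
E
python3 - <<'E'
from h import *
np.set_printoptions(precision=1,suppress=True,linewidth=150)
P=np.load('P.npy');z=P[...,2];s,v=sv(P)
box=lambda a,b,c,d:(s>a)&(s<b)&(v>c)&(v<d)
# near deck, rails
for nm,m in [('tray+block',box(-190,20,-60,60)&(z>0.085)&(z<.12)),('block',box(-100,20,-40,40)&(z>0.0925)&(z<.12)),('neardeck',box(-190,20,-75,75)&(z>.05)&(z<.08)),('fardeck mid',box(20,130,-45,45)&(z>.05)&(z<.08)),('hood',box(60,300,-120,120)&(z>.24)&(z<.265))]:
    print(nm,m.sum(),'s',np.percentile(s[m],[0,1,5,95,99,100]),'v',np.percentile(v[m],[0,1,99,100]),'z',np.median(z[m])*1000)
# profile z vs s along middle
m=box(-190,130,-35,35)&(z<.2)
for a in range(-190,130,5):
    k=m&(s>=a)&(s<a+5)
    if k.sum(): print(a,k.sum(),round(np.median(z[k])*1000,1),end=' | ')
st=get_state();print();print(sv(st['tool_pos']))
E
```

```text
tray+block 530 s [-126.8 -126.2 -124.9  -13.6  -11.9  -11.4] v [-50.7 -50.   50.1  51.2] z 95.18683443199171
block 224 s [-49.5 -48.8 -46.8 -12.7 -11.6 -11.4] v [-39.8 -35.9  33.9  39.2] z 96.0696841430706
neardeck 2757 s [-180.1 -178.6 -172.7   -7.9   -2.     0. ] v [-68.  -66.6  67.3  68. ] z 64.04590280261347
fardeck mid 927 s [ 52.5  53.2  56.2 125.9 129.1 129.8] v [-45.  -44.1  44.1  44.9] z 59.98169585217816
hood 4777 s [123.4 125.3 130.8 261.6 267.9 270.5] v [-94.9 -92.4  93.7  95.7] z 254.43787125234206
-190 45 0.5 | -185 18 0.1 | -180 49 59.8 | -175 52 60.8 | -170 48 60.0 | -165 48 60.3 | -160 48 60.8 | -155 50 61.9 | -150 45 65.2 | -145 49 66.2 | -140 51 65.8 | -135 50 64.8 | -130 46 67.4 | -125 51 93.3 | -120 51 65.1 | -115 50 65.5 | -110 45 66.6 | -105 49 65.1 | -100 51 64.6 | -95 48 65.2 | -90 46 65.4 | -85 50 64.5 | -80 49 65.1 | -75 47 65.2 | -70 47 64.8 | -65 51 65.6 | -60 56 67.8 | -55 39 81.1 | -50 59 88.7 | -45 51 94.0 | -40 46 95.0 | -35 51 93.8 | -30 47 92.7 | -25 50 94.6 | -20 51 85.2 | -15 35 95.8 | -10 32 60.5 | -5 46 60.1 | 0 1 7.3 | 5 41 -0.1 | 10 43 0.4 | 15 41 0.1 | 20 47 0.3 | 25 40 1.1 | 30 42 1.1 | 35 43 0.7 | 40 43 0.7 | 45 44 0.1 | 50 70 2.1 | 55 84 53.2 | 60 53 59.0 | 65 42 61.2 | 70 48 59.5 | 75 46 60.7 | 80 45 60.1 | 85 46 60.5 | 90 48 60.4 | 95 45 59.7 | 100 49 59.7 | 105 44 60.0 | 110 45 60.3 | 115 43 61.1 | 120 49 60.1 | 125 180 159.4 | 
(np.float64(-417.93084748962804), np.float64(-314.0480892653023))
```

```bash
python3 -m creep '[{"hand":0,"slide":[-0.036,-0.046,0],"turn":0},{"hand":0,"slide":[-0.036,-0.046,0],"turn":-5},{"hand":0,"slide":[-0.036,-0.046,0],"turn":0},{"hand":0,"slide":[-0.036,-0.046,0],"turn":0},{"hand":0,"slide":[-0.036,-0.046,0],"turn":0}]' 20; python3 -c "
from h import *
s=get_state();print(s['q'],s['tool_pos'],sv(s['tool_pos']),s['clock']);r=R.from_quat(s['eef_rot']).as_matrix();print(r, np.degrees(np.arctan2(r[1,1],r[0,1])))"
```

```text
clock: 4.12
tool_pos: [0.3888, -0.291, 0.247]
eef_rot: [0.871, -0.492, 0.001, -0.0]
contact_force: [1.1, 0.2, -0.1]
opening: 0.454
[ 0.67874264  0.51176799 -0.20006968  1.97539648  0.15758845  0.66800203
 -0.64913891] [ 0.38882952 -0.29102797  0.2469757 ] (np.float64(-235.1999536675573), np.float64(-84.28280228421833)) 4.125
[[ 5.15779042e-01 -8.56721107e-01  9.61252781e-04]
 [-8.56721239e-01 -5.15779567e-01 -3.96825608e-04]
 [ 8.35763417e-04 -6.18851341e-04 -9.99999459e-01]] -148.9504168495607
```

```bash
python3 -m creep '[{"hand":0,"slide":[-0.04,-0.02,0],"turn":-10.7},{"hand":0,"slide":[-0.04,-0.02,0],"turn":-10.7},{"hand":0,"slide":[0,0,0],"turn":-10.7},{"hand":0,"slide":[0,0,0],"turn":-10.7},{"hand":0,"slide":[0,0,0],"turn":-10.7}]' 20;  python3 -m creep '[{"hand":0,"slide":[0,0,0],"turn":-10.7},{"hand":0,"slide":[0,0,0],"turn":-10.7},{"hand":0,"slide":[0,0,0],"turn":-10.7},{"hand":0,"slide":[0,0,0],"turn":-10.7},{"hand":0,"slide":[0,0,0],"turn":-10.7}]';python3 -m creep '[{"hand":0,"slide":[0,0,0],"turn":-10.7},{"hand":0,"slide":[0,0,0],"turn":-10.7},{"hand":0,"slide":[0,0,0],"turn":-10.7},{"hand":0,"slide":[0,0,0],"turn":-10.7},{"hand":0,"slide":[0,0,0],"turn":-10.7}]';cat > st.py <<'E'
from h import *
np.set_printoptions(precision=3,suppress=True)
s=get_state();r=R.from_quat(s['eef_rot']).as_matrix()
f=s['contact_force']
print('q',s['q'],'s,v,z',np.round(sv(s['tool_pos']),1),round(s['tool_pos'][2]*1000,1),'az',round(np.degrees(np.arctan2(r[1,1],r[0,1])),2),'zax',r[:,2],'Fs,Fv,Fz',np.round([f[:2]@U,f[:2]@V,f[2]],2),'op',round(s['opening'],3),'t',round(s['clock'],2))
E
python3 st.py
```

```text
clock: 4.75
tool_pos: [0.3731, -0.2049, 0.247]
eef_rot: [0.999, -0.044, 0.0, 0.0]
contact_force: [0.4, -0.1, 0.1]
opening: 0.005
clock: 5.38
tool_pos: [0.373, -0.2051, 0.2469]
eef_rot: [0.912, 0.41, 0.0, 0.0]
contact_force: [-0.4, 0.9, -0.8]
opening: 0.003
clock: 6.0
tool_pos: [0.3729, -0.2052, 0.2469]
eef_rot: [0.63, 0.776, -0.0, 0.0]
contact_force: [-0.1, -0.8, 0.5]
opening: 0.006
q [ 1.048  0.604 -1.03   2.112  0.721  0.831  1.351] s,v,z [-227.4    2.7] 246.9 az 11.88 zax [ 0.    -0.001 -1.   ] Fs,Fv,Fz [-0.28 -0.7   0.45] op 0.006 t 6.0
```

```bash
python3 -m creep '[{"hand":0,"slide":[-0.0027,0.0435,0],"turn":-3.7},{"hand":0,"slide":[0,0.0435,0],"turn":0},{"hand":0,"slide":[0,0,0.055],"turn":0},{"hand":0,"slide":[0,0,0.055],"turn":0},{"hand":0,"slide":[0,0,0.03],"turn":0}]';python3 -m creep '[{"hand":0,"slide":[0,0,0.01],"turn":0},{"hand":0,"slide":[0,0,0],"turn":0}]';python3 st.py
python3 - <<'E'
from h import *
for n in ['scene','wrist']:
    p=snapshot(n)
    if n=='scene': cv2.imwrite('pics/s1.png',cv2.resize(p['frame'][130:290,160:400,::-1],None,fx=3,fy=3,interpolation=cv2.INTER_CUBIC))
    else: save(p,'w1')
E
```

```text
clock: 6.62
tool_pos: [0.4569, -0.1875, 0.1043]
eef_rot: [0.607, 0.795, -0.001, -0.001]
contact_force: [0.6, 0.1, 0.3]
opening: 0.004
clock: 6.88
tool_pos: [0.4583, -0.1874, 0.097]
eef_rot: [0.607, 0.795, 0.0, 0.0]
contact_force: [-0.5, 0.6, 0.2]
opening: 0.007
q [ 0.751  0.894 -0.776  2.054  1.074  0.67   1.071] s,v,z [-140.4   -3.2] 97.0 az 15.26 zax [ 0. -0. -1.] Fs,Fv,Fz [-0.34  0.68  0.2 ] op 0.007 t 6.88
```

View pics/s1.png

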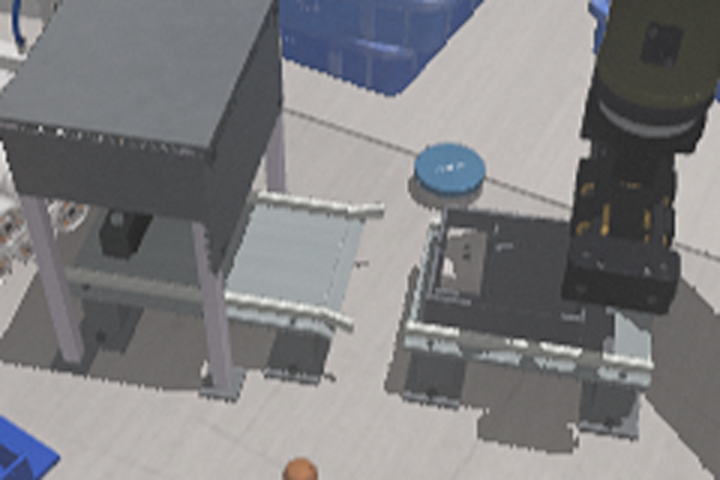

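View pics/w1.png

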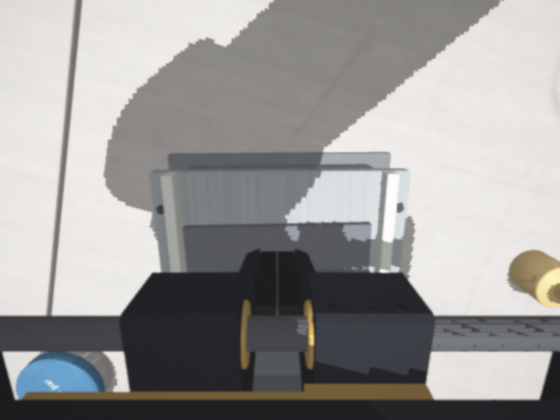

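```bash
python3 -m creep '[{"hand":0,"slide":[0.0032,0,0.012],"turn":-0.3},{"hand":0,"slide":[0,0,0.009],"turn":0},{"hand":0,"slide":[0,0,0.001],"turn":0},{"hand":0,"slide":[0,0,0.001],"turn":0}]';python3 st.py;python3 -m creep '[{"hand":0,"slide":[0,0,0.001],"turn":0},{"hand":0,"slide":[0,0,0],"turn":0}]';python3 st.py;
```

```text
clock: 7.48
tool_pos: [0.4575, -0.1845, 0.0741]
eef_rot: [0.605, 0.796, 0.0, 0.0]
contact_force: [0.5, 0.3, -0.3]
opening: 0.003
q [ 0.724  0.927 -0.736  2.069  1.146  0.631  1.008] s,v,z [-140.4   -0.2] 74.1 az 15.54 zax [ 0.001 -0.    -1.   ] Fs,Fv,Fz [ 0.58  0.12 -0.33] op 0.003 t 7.47
clock: 7.72
tool_pos: [0.4574, -0.1845, 0.0735]
eef_rot: [0.605, 0.796, -0.0, 0.001]
contact_force: [-0.4, -0.9, 6.4]
opening: 0.004
q [ 0.723  0.928 -0.735  2.07   1.149  0.63   1.005] s,v,z [-140.5   -0.1] 73.5 az 15.56 zax [ 0.001 -0.001 -1.   ] Fs,Fv,Fz [-0.63 -0.78  6.44] op 0.004 t 7.72
```

```bash
python3 -m creep '[{"hand":0,"slide":[0,0.004,0],"turn":0},{"hand":0,"slide":[0,0.004,0],"turn":0},{"hand":0,"slide":[0,0.004,0],"turn":0},{"hand":0,"slide":[0,0.004,0],"turn":0}]';python3 st.py
python3 - <<'E'
from h import *
p=snapshot('top');P=cloud(p);z=P[...,2];s,v=sv(P)
m=(s>-190)&(s<60)&(abs(v)<52)&(z>.085)&(z<.105)
print(np.percentile(s[m],[1,5,95,99,100]))
E
```

```text
clock: 8.22
tool_pos: [0.458, -0.1843, 0.0734]
eef_rot: [0.606, 0.795, -0.013, -0.007]
contact_force: [-33.3, -6.0, 45.6]
opening: 0.005
q [ 0.711  0.934 -0.741  2.048  1.113  0.671  1.028] s,v,z [-139.8   -0.1] 73.4 az 15.39 zax [-0.027 -0.013 -1.   ] Fs,Fv,Fz [-33.73   3.19  45.56] op 0.005 t 8.22
[-95.47120122 -69.00045575 -13.0586193  -11.94003839 -11.18588526]
```

```bash
python3 -m creep '[{"hand":0,"slide":[0,-0.008,-0.002],"turn":0},{"hand":0,"slide":[0,-0.008,-0.002],"turn":0},{"hand":0,"slide":[0,0,0],"turn":0}]';python3 st.py
python3 - <<'E'
from h import *
p=snapshot('wrist');save(p,'w2')
p=snapshot('scene');cv2.imwrite('pics/s2.png',cv2.resize(p['frame'][180:280,260:400,::-1],None,fx=5,fy=5,interpolation=cv2.INTER_CUBIC))
E
```

```text
clock: 8.65
tool_pos: [0.4573, -0.1846, 0.0768]
eef_rot: [0.605, 0.796, 0.0, 0.0]
contact_force: [-0.0, -0.2, -0.3]
opening: 0.006
q [ 0.727  0.923 -0.741  2.069  1.137  0.635  1.015] s,v,z [-140.7   -0.1] 76.8 az 15.54 zax [ 0.001 -0.    -1.   ] Fs,Fv,Fz [-0.06 -0.22 -0.31] op 0.006 t 8.65
```

View pics/w2.png

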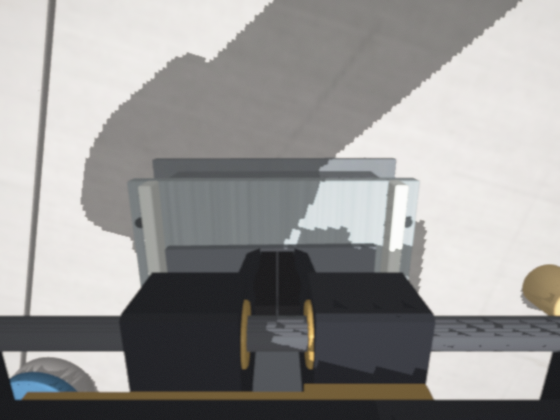

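View pics/s2.png

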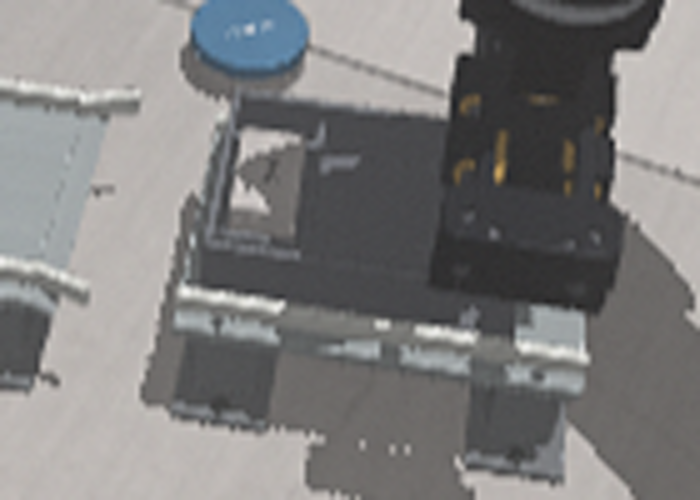

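```bash
python3 -m creep '[{"hand":0,"slide":[0,0.004,0.001],"turn":0},{"hand":0,"slide":[0,0.003,0],"turn":0},{"hand":0,"slide":[0,0.002,0],"turn":0}]';python3 st.py; python3 -m creep '[{"hand":0,"slide":[0,0.002,0],"turn":0},{"hand":0,"slide":[0,0.002,0],"turn":0}]';python3 st.py;python3 -m creep '[{"hand":0,"slide":[0,0.002,0],"turn":0},{"hand":0,"slide":[0,0.002,0],"turn":0}]';python3 st.py
```

```text
clock: 9.12
tool_pos: [0.4639, -0.1822, 0.0754]
eef_rot: [0.605, 0.796, -0.002, -0.001]
contact_force: [-6.4, -0.6, 4.4]
opening: 0.005
q [ 0.717  0.931 -0.744  2.05   1.123  0.649  1.026] s,v,z [-133.6    0.3] 75.4 az 15.56 zax [-0.004 -0.001 -1.   ] Fs,Fv,Fz [-6.31  1.09  4.37] op 0.005 t 9.12
clock: 9.38
tool_pos: [0.4689, -0.181, 0.0754]
eef_rot: [0.605, 0.796, -0.001, -0.001]
contact_force: [-3.4, -0.9, 0.1]
opening: 0.004
q [ 0.713  0.933 -0.747  2.039  1.117  0.654  1.031] s,v,z [-128.5    0.2] 75.4 az 15.56 zax [-0.002 -0.    -1.   ] Fs,Fv,Fz [-3.56  0.06  0.12] op 0.004 t 9.38
clock: 9.62
tool_pos: [0.4738, -0.1797, 0.0756]
eef_rot: [0.605, 0.796, 0.0, 0.0]
contact_force: [-1.9, -0.2, -1.2]
opening: 0.006
q [ 0.71   0.936 -0.75   2.028  1.111  0.659  1.036] s,v,z [-123.4    0.1] 75.6 az 15.55 zax [ 0.  0. -1.] Fs,Fv,Fz [-1.84  0.32 -1.17] op 0.006 t 9.62
```

```bash
cat > tr.py <<'E'
from h import *
p=snapshot('top');P=cloud(p);z=P[...,2];s,v=sv(P)
b=(s>-60)&(s<124)&(abs(v)<45)
f=b&(z>.088)&(z<.103)
print('front',np.percentile(s[f],[98,99.5,100]).round(1))
# side walls z along s
for a in range(-140,125,20):
    k=(s>=a)&(s<a+20)&(abs(v)>46)&(abs(v)<51)&(z>.088)&(z<.105)
    if k.sum()>3: print(a,k.sum(),round(z[k].mean()*1000,1),end=' | ')
print()
E
python3 tr.py; python3 st.py
```

```text
front [2.4 2.8 3.1]
-100 6 96.5 | -80 9 94.9 | -60 19 95.4 | -40 19 96.5 | -20 23 94.8 | 
q [ 0.709  0.936 -0.75   2.028  1.111  0.659  1.036] s,v,z [-123.     0.1] 75.7 az 15.56 zax [ 0.001  0.    -1.   ] Fs,Fv,Fz [-1.78 -0.22 -0.33] op 0.012 t 9.68
```

```bash
python3 -m creep '[{"hand":0,"slide":[0,0.004,0],"turn":0},{"hand":0,"slide":[0,0.004,0],"turn":0},{"hand":0,"slide":[0,0.004,0.001],"turn":0},{"hand":0,"slide":[0,0.003,0.001],"turn":0}]';python3 st.py; python3 -m creep '[{"hand":0,"slide":[0,0.002,0.0007],"turn":0},{"hand":0,"slide":[0,0.002,0],"turn":0}]';python3 st.py
```

```text
clock: 10.18
tool_pos: [0.4875, -0.176, 0.0738]
eef_rot: [0.605, 0.796, -0.001, -0.0]
contact_force: [-4.2, -1.5, 3.6]
opening: 0.004
q [ 0.694  0.949 -0.756  1.994  1.092  0.68   1.051] s,v,z [-109.2   -0. ] 73.8 az 15.55 zax [-0.001 -0.001 -1.   ] Fs,Fv,Fz [-4.4  -0.29  3.62] op 0.004 t 10.18
clock: 10.42
tool_pos: [0.4884, -0.1758, 0.0735]
eef_rot: [0.605, 0.796, -0.003, -0.002]
contact_force: [-14.9, -2.6, 18.2]
opening: 0.005
q [ 0.691  0.951 -0.756  1.988  1.086  0.689  1.055] s,v,z [-108.3   -0. ] 73.5 az 15.52 zax [-0.007 -0.004 -1.   ] Fs,Fv,Fz [-15.01   1.52  18.24] op 0.005 t 10.43
```

```bash
python3 -m creep '[{"hand":0,"slide":[0,0,-0.0013],"turn":0},{"hand":0,"slide":[0,0.001,0],"turn":0}]';python3 st.py
```

```text
clock: 10.68
tool_pos: [0.4933, -0.1743, 0.0743]
eef_rot: [0.605, 0.796, 0.0, 0.0]
contact_force: [-2.0, -0.7, -1.4]
opening: 0.008
q [ 0.69   0.951 -0.76   1.98   1.084  0.687  1.059] s,v,z [-103.2    0.1] 74.3 az 15.56 zax [ 0.001  0.    -1.   ] Fs,Fv,Fz [-2.14 -0.16 -1.38] op 0.008 t 10.68
```

```bash
python3 -m creep '[{"hand":0,"slide":[0,0.004,0.0004],"turn":0},{"hand":0,"slide":[0,0.004,0.0003],"turn":0},{"hand":0,"slide":[0,0.003,0],"turn":0}]';python3 st.py
```

```text
clock: 11.05
tool_pos: [0.5037, -0.1714, 0.0736]
eef_rot: [0.605, 0.796, -0.0, 0.0]
contact_force: [-2.1, -1.5, 1.7]
opening: 0.004
q [ 0.679  0.96  -0.764  1.953  1.069  0.703  1.071] s,v,z [-92.4   0.1] 73.6 az 15.56 zax [ 0. -0. -1.] Fs,Fv,Fz [-2.38 -0.87  1.72] op 0.004 t 11.05
```

```bash
python3 -m creep '[{"hand":0,"slide":[0,0.004,0.0002],"turn":0},{"hand":0,"slide":[0,0.004,0],"turn":0}]';python3 st.py
```

```text
clock: 11.3
tool_pos: [0.5107, -0.1695, 0.0735]
eef_rot: [0.605, 0.796, -0.001, -0.0]
contact_force: [-4.3, -1.0, 3.4]
opening: 0.008
q [ 0.672  0.966 -0.768  1.935  1.059  0.716  1.081] s,v,z [-85.1   0. ] 73.5 az 15.56 zax [-0.001 -0.001 -1.   ] Fs,Fv,Fz [-4.42  0.15  3.35] op 0.008 t 11.3
```

```bash
python3 -m creep '[{"hand":0,"slide":[0,0.004,0],"turn":0},{"hand":0,"slide":[0,0.004,0],"turn":0}]';python3 st.py; python3 tr.py
```

```text
clock: 11.55
tool_pos: [0.5186, -0.1673, 0.0735]
eef_rot: [0.605, 0.796, -0.001, -0.0]
contact_force: [-4.5, -1.0, 4.8]
opening: 0.005
q [ 0.664  0.972 -0.772  1.914  1.048  0.728  1.091] s,v,z [-76.9  -0. ] 73.5 az 15.55 zax [-0.001 -0.001 -1.   ] Fs,Fv,Fz [-4.61  0.22  4.83] op 0.005 t 11.55
front [49.3 49.6 50. ]
-40 5 95.7 | -20 7 97.2 | 0 16 96.5 | 20 20 96.1 | 40 10 95.7 |
```

```bash
python3 -m creep '[{"hand":0,"slide":[0,0.004,0],"turn":0},{"hand":0,"slide":[0,0.004,0],"turn":0}]';python3 st.py;  python3 -m creep '[{"hand":0,"slide":[0,0.004,0],"turn":0},{"hand":0,"slide":[0,0.004,0],"turn":0}]';python3 st.py; python3 tr.py
```

```text
clock: 11.85
tool_pos: [0.5261, -0.1653, 0.0735]
eef_rot: [0.605, 0.796, -0.001, -0.0]
contact_force: [-5.4, -1.1, 5.1]
opening: 0.005
q [ 0.657  0.977 -0.776  1.894  1.038  0.741  1.1  ] s,v,z [-69.1  -0.1] 73.5 az 15.55 zax [-0.001 -0.001 -1.   ] Fs,Fv,Fz [-5.53  0.4   5.06] op 0.005 t 11.85
clock: 12.1
tool_pos: [0.5337, -0.1631, 0.0736]
eef_rot: [0.605, 0.796, -0.001, -0.0]
contact_force: [-7.1, -1.8, 6.4]
opening: 0.009
q [ 0.649  0.983 -0.779  1.874  1.028  0.753  1.11 ] s,v,z [-61.3  -0.1] 73.6 az 15.55 zax [-0.001 -0.001 -1.   ] Fs,Fv,Fz [-7.33  0.23  6.39] op 0.009 t 12.1
front [64.5 64.9 65.1]
-20 4 95.2 | 0 7 96.8 | 20 15 95.8 | 40 21 95.2 | 60 6 95.8 |
```

```bash
python3 -m creep '[{"hand":0,"slide":[0,0.004,-0.0002],"turn":0},{"hand":0,"slide":[0,0.004,-0.0002],"turn":0},{"hand":0,"slide":[0,0.004,0],"turn":0}]';python3 st.py;  python3 -m creep '[{"hand":0,"slide":[0,0.004,0],"turn":0},{"hand":0,"slide":[0,0.004,0],"turn":0}]';python3 st.py; python3 tr.py
```

```text
clock: 12.52
tool_pos: [0.5465, -0.1593, 0.0736]
eef_rot: [0.605, 0.796, 0.001, 0.0]
contact_force: [-1.5, -0.6, -0.7]
opening: 0.004
q [ 0.638  0.993 -0.785  1.841  1.014  0.77   1.124] s,v,z [-48.    0.2] 73.6 az 15.57 zax [ 0.001  0.001 -1.   ] Fs,Fv,Fz [-1.56 -0.15 -0.69] op 0.004 t 12.53
clock: 12.78
tool_pos: [0.5541, -0.1572, 0.0737]
eef_rot: [0.605, 0.796, 0.0, 0.0]
contact_force: [-2.1, -0.2, -1.5]
opening: 0.007
q [ 0.63   0.999 -0.788  1.82   1.006  0.783  1.133] s,v,z [-40.1   0.1] 73.7 az 15.56 zax [ 0.001  0.    -1.   ] Fs,Fv,Fz [-2.07  0.36 -1.48] op 0.007 t 12.78
front [85.6 85.8 86.3]
20 10 95.5 | 40 12 97.5 | 60 23 95.4 | 80 6 97.1 |
```

```bash
python3 -m creep '[{"hand":0,"slide":[0,0.005,0.0003],"turn":0},{"hand":0,"slide":[0,0.005,0],"turn":0},{"hand":0,"slide":[0,0.005,0],"turn":0}]';python3 st.py;  python3 -m creep '[{"hand":0,"slide":[0,0.005,0],"turn":0},{"hand":0,"slide":[0,0.005,0],"turn":0}]';python3 st.py; python3 tr.py
```

```text
clock: 13.2
tool_pos: [0.5681, -0.1535, 0.0736]
eef_rot: [0.605, 0.796, -0.0, -0.0]
contact_force: [-4.6, -1.3, 1.5]
opening: 0.006
q [ 0.615  1.01  -0.794  1.781  0.99   0.807  1.15 ] s,v,z [-25.5   0. ] 73.6 az 15.56 zax [-0. -0. -1.] Fs,Fv,Fz [-4.75  0.    1.5 ] op 0.006 t 13.2
clock: 13.45
tool_pos: [0.5776, -0.1508, 0.0736]
eef_rot: [0.605, 0.796, -0.0, -0.0]
contact_force: [-5.2, -0.7, 3.1]
opening: 0.003
q [ 0.605  1.018 -0.797  1.754  0.98   0.823  1.161] s,v,z [-15.6   0. ] 73.6 az 15.56 zax [-0. -0. -1.] Fs,Fv,Fz [-5.2   0.75  3.12] op 0.003 t 13.45
front [110.1 111.2 111.5]
40 4 96.9 | 60 10 96.5 | 80 15 97.6 | 100 11 95.9 |
```

```bash
python3 -m creep '[{"hand":0,"slide":[0,0.005,-0.0002],"turn":0},{"hand":0,"slide":[0,0.005,0],"turn":0},{"hand":0,"slide":[0,0.005,-0.0001],"turn":0}]';python3 st.py;  python3 -m creep '[{"hand":0,"slide":[0,0.004,0],"turn":0},{"hand":0,"slide":[0,0.003,0],"turn":0}]';python3 st.py
```

```text
clock: 13.88
tool_pos: [0.5926, -0.1466, 0.0736]
eef_rot: [0.605, 0.796, 0.0, 0.0]
contact_force: [-1.3, -0.3, -0.2]
opening: 0.006
q [ 0.59   1.03  -0.802  1.712  0.967  0.846  1.179] s,v,z [-0.1  0.1] 73.6 az 15.56 zax [ 0.  0. -1.] Fs,Fv,Fz [-1.37  0.02 -0.21] op 0.006 t 13.88
clock: 14.12
tool_pos: [0.5991, -0.1448, 0.0738]
eef_rot: [0.605, 0.796, 0.0, 0.0]
contact_force: [-2.5, 0.4, -0.6]
opening: 0.004
q [ 0.583  1.036 -0.804  1.693  0.96   0.857  1.186] s,v,z [6.7 0.1] 73.8 az 15.56 zax [ 0.  0. -1.] Fs,Fv,Fz [-2.27  1.05 -0.62] op 0.004 t 14.12
```

```bash
python3 -m creep '[{"hand":0,"slide":[0,0.004,0.0001],"turn":0},{"hand":0,"slide":[0,0.003,0],"turn":0}]';python3 st.py;python3 tr.py;  python3 -m creep '[{"hand":0,"slide":[0,0.003,0],"turn":0},{"hand":0,"slide":[0,0.003,0],"turn":0}]';python3 st.py
python3 - <<'E'
from h import *
p=snapshot('scene');cv2.imwrite('pics/s3.png',cv2.resize(p['frame'][110:290,150:390,::-1],None,fx=3.3,fy=3.3,interpolation=cv2.INTER_CUBIC))
E
```

```text
clock: 14.38
tool_pos: [0.6058, -0.1429, 0.0737]
eef_rot: [0.605, 0.796, 0.0, 0.0]
contact_force: [-2.3, -1.0, -1.1]
opening: 0.007
q [ 0.576  1.041 -0.806  1.673  0.955  0.868  1.194] s,v,z [13.6  0. ] 73.7 az 15.56 zax [ 0.  0. -1.] Fs,Fv,Fz [-2.52 -0.29 -1.11] op 0.007 t 14.38
front [123.5 123.8 123.8]
40 4 97.8 | 100 9 94.8 | 120 14 95.1 | 
clock: 14.68
tool_pos: [0.6114, -0.1414, 0.0738]
eef_rot: [0.605, 0.796, -0.0, 0.0]
contact_force: [-2.3, 0.2, 0.2]
opening: 0.002
q [ 0.57   1.046 -0.807  1.657  0.95   0.878  1.201] s,v,z [19.4  0. ] 73.8 az 15.56 zax [ 0. -0. -1.] Fs,Fv,Fz [-2.2   0.85  0.16] op 0.002 t 14.68
```

View pics/s3.png

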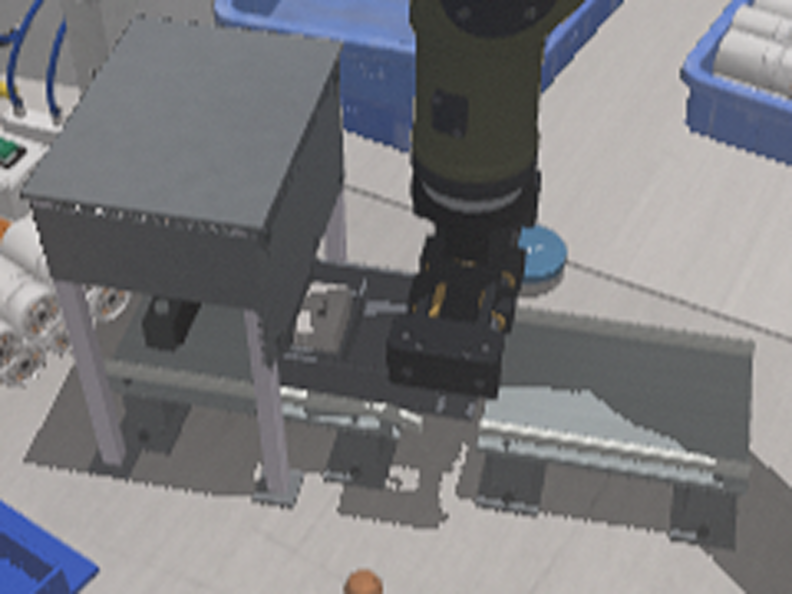

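```bash
python3 - <<'E'
from h import *
t=get_state()['tool_pos'];ts,tv=sv(t)
for n in ['scene','top']:
    p=snapshot(n);P=cloud(p);z=P[...,2];s,v=sv(P)
    print(n)
    for a in range(100,460,20):
        k=(z*1000>=a)&(z*1000<a+20)&(s-ts>-130)&(s-ts<95)&(abs(v-tv)<110)&(s<121)
        if k.sum()>5: print(a,k.sum(),'ds',np.percentile(s[k]-ts,[1,50,99]).round(0),'dv',np.percentile(v[k]-tv,[1,99]).round(0))
E
```

```text
scene
120 134 ds [-33.  -7.  34.] dv [-81.  87.]
140 525 ds [-34.  -7.  34.] dv [-79.  92.]
160 835 ds [-33.   0.  33.] dv [-75.  94.]
180 152 ds [-23.  -4.  21.] dv [-3. 18.]
200 35 ds [-34. -19.  34.] dv [-32.  34.]
220 346 ds [-36.  -4.  36.] dv [-4. 39.]
240 223 ds [-37.  -4.  36.] dv [ 1. 38.]
260 348 ds [-36.  -5.  36.] dv [-2. 38.]
280 307 ds [-35.  -6.  34.] dv [ 4. 40.]
300 374 ds [-35.  -2.  35.] dv [ 1. 47.]
320 360 ds [-35.  -5.  35.] dv [ 4. 37.]
340 248 ds [-39.  -5.  37.] dv [ 9. 48.]
360 457 ds [-55. -14.  47.] dv [-12.  53.]
380 749 ds [-72. -15.  53.] dv [-13.  54.]
400 1014 ds [-79. -13.  50.] dv [-21.  53.]
420 1321 ds [-99. -10.  40.] dv [-29.  49.]
440 1335 ds [-121.  -39.   15.] dv [-43.  38.]
top
140 60 ds [-33. -24.  16.] dv [19. 82.]
160 434 ds [-33.   1.  34.] dv [-91.  95.]
360 15 ds [-50. -19.   8.] dv [28. 52.]
380 36 ds [-69. -24.  45.] dv [-4. 55.]
400 194 ds [-73.  27.  52.] dv [-21.  55.]
420 604 ds [-72.  13.  43.] dv [-30.  50.]
440 718 ds [-72. -13.  20.] dv [-52.  40.]
```

```bash
python3 -m creep '[{"hand":0,"slide":[0,0.004,0],"turn":0},{"hand":0,"slide":[0,0.004,0],"turn":0},{"hand":0,"slide":[0,0.004,0],"turn":0}]';python3 st.py;  python3 -m creep '[{"hand":0,"slide":[0,0.004,0],"turn":0},{"hand":0,"slide":[0,0.004,0],"turn":0},{"hand":0,"slide":[0,0.004,0],"turn":0}]';python3 st.py
```

```text
clock: 15.2
tool_pos: [0.623, -0.1382, 0.0738]
eef_rot: [0.605, 0.796, -0.0, -0.0]
contact_force: [-4.6, -0.8, 2.5]
opening: 0.009
q [ 0.557  1.056 -0.81   1.622  0.94   0.897  1.215] s,v,z [31.4 -0.1] 73.8 az 15.56 zax [-0. -0. -1.] Fs,Fv,Fz [-4.63  0.48  2.52] op 0.009 t 15.2
clock: 15.58
tool_pos: [0.6346, -0.135, 0.0738]
eef_rot: [0.605, 0.796, -0.0, 0.0]
contact_force: [-5.5, -0.8, 3.7]
opening: 0.004
q [ 0.544  1.067 -0.813  1.586  0.931  0.916  1.228] s,v,z [43.5 -0.1] 73.8 az 15.56 zax [-0. -0. -1.] Fs,Fv,Fz [-5.48  0.66  3.68] op 0.004 t 15.57
```

```bash
python3 -m creep '[{"hand":0,"slide":[0,0.003,-0.0003],"turn":0},{"hand":0,"slide":[0,0.003,0],"turn":0}]';python3 st.py;  python3 -m creep '[{"hand":0,"slide":[0,0.004,0],"turn":0},{"hand":0,"slide":[0,0.004,0],"turn":0},{"hand":0,"slide":[0,0.004,0],"turn":0}]';python3 st.py
```

```text
clock: 15.82
tool_pos: [0.6406, -0.1333, 0.0738]
eef_rot: [0.605, 0.796, 0.0, 0.0]
contact_force: [-2.2, -0.7, -0.3]
opening: 0.004
q [ 0.538  1.072 -0.815  1.568  0.927  0.925  1.235] s,v,z [49.7 -0. ] 73.8 az 15.56 zax [ 0.  0. -1.] Fs,Fv,Fz [-2.32 -0.04 -0.26] op 0.004 t 15.82
clock: 16.2
tool_pos: [0.6522, -0.13, 0.0739]
eef_rot: [0.605, 0.796, 0.0, 0.0]
contact_force: [-2.2, -0.5, -1.4]
opening: 0.006
q [ 0.524  1.083 -0.817  1.532  0.918  0.945  1.249] s,v,z [61.7 -0. ] 73.9 az 15.56 zax [ 0.  0. -1.] Fs,Fv,Fz [-2.27  0.09 -1.44] op 0.006 t 16.2
```

```bash
python3 -m creep '[{"hand":0,"slide":[0,0.004,0.0002],"turn":0},{"hand":0,"slide":[0,0.004,0],"turn":0},{"hand":0,"slide":[0,0.004,0],"turn":0}]';python3 st.py;  python3 -m creep '[{"hand":0,"slide":[0,0.003,0],"turn":0},{"hand":0,"slide":[0,0,0],"turn":0}]';python3 st.py
```

```text
clock: 16.58
tool_pos: [0.6636, -0.1268, 0.0738]
eef_rot: [0.605, 0.796, 0.0, 0.0]
contact_force: [-2.6, -0.0, 0.7]
opening: 0.009
q [ 0.511  1.093 -0.819  1.495  0.91   0.965  1.263] s,v,z [73.6 -0. ] 73.8 az 15.56 zax [ 0. -0. -1.] Fs,Fv,Fz [-2.5   0.68  0.67] op 0.009 t 16.57
clock: 16.82
tool_pos: [0.6669, -0.1259, 0.0739]
eef_rot: [0.605, 0.796, 0.001, 0.0]
contact_force: [-0.6, -0.0, 0.2]
opening: 0.006
q [ 0.508  1.096 -0.82   1.485  0.909  0.968  1.267] s,v,z [77.  0.] 73.9 az 15.56 zax [ 0.001  0.    -1.   ] Fs,Fv,Fz [-0.63  0.14  0.21] op 0.006 t 16.82
```

```bash
python3 -m creep '[{"hand":0,"slide":[0,-0.003,0],"turn":0},{"hand":0,"slide":[0,0,-0.008],"turn":0},{"hand":0,"slide":[0,-0.015,0],"turn":0},{"hand":0,"slide":[0,-0.016,0],"turn":0},{"hand":0,"slide":[0,0,0],"turn":0}]';python3 st.py; python3 tr.py
python3 - <<'E'
from h import *
p=snapshot('scene');cv2.imwrite('pics/s4.png',cv2.resize(p['frame'][170:290,180:340,::-1],None,fx=5,fy=5,interpolation=cv2.INTER_CUBIC))
p=snapshot('wrist');save(p,'w4');P=cloud(p);s,v=sv(P);z=P[...,2]
for a in range(30,75,4):
    k=(s>=a)&(s<a+4)&(abs(v)>22)&(abs(v)<44)&(z>.03)&(z<.08)
    if k.sum()>3: print(a,k.sum(),round(np.median(z[k])*1000,1))
E
```

```text
clock: 17.45
tool_pos: [0.6332, -0.136, 0.0825]
eef_rot: [0.605, 0.796, -0.0, 0.0]
contact_force: [0.3, 0.0, 0.0]
opening: 0.002
q [ 0.549  1.054 -0.82   1.588  0.922  0.925  1.234] s,v,z [41.8 -0.6] 82.5 az 15.54 zax [ 0.    -0.001 -1.   ] Fs,Fv,Fz [ 0.34 -0.05  0.02] op 0.002 t 17.45
front [88.9 88.9 88.9]
80 6 96.9 | 
50 317 54.3
54 178 54.7
```

View pics/s4.png

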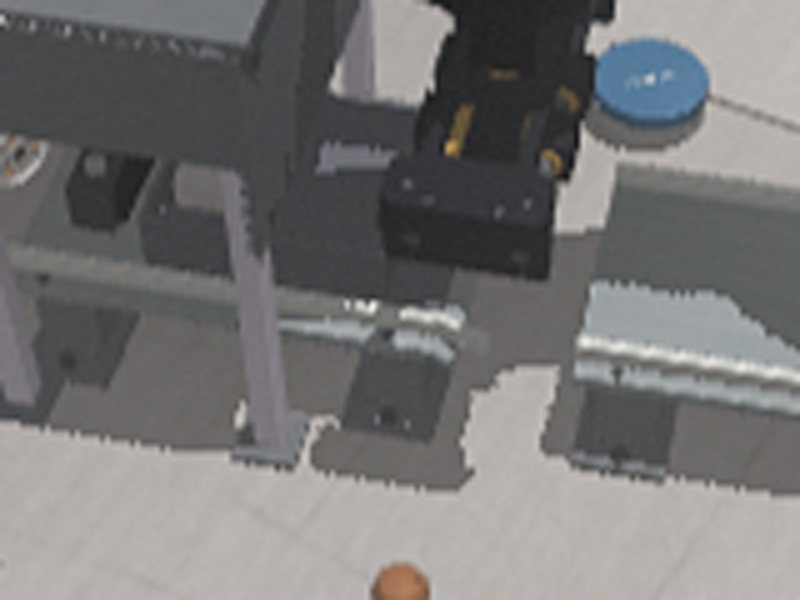

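View pics/w4.png

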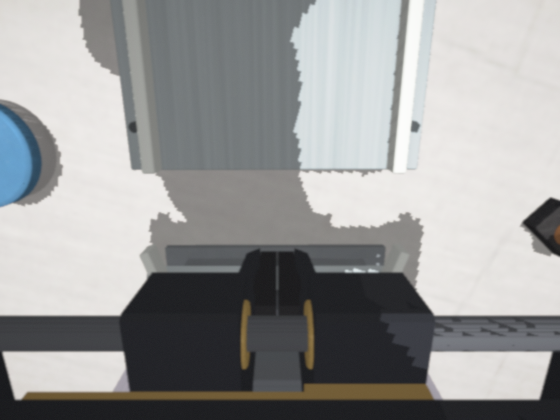

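```bash
python3 -m creep '[{"hand":0,"slide":[0.0006,0,0.008],"turn":0},{"hand":0,"slide":[0,0,0.0045],"turn":0},{"hand":0,"slide":[0,0.004,0],"turn":0},{"hand":0,"slide":[0,0,0],"turn":0}]';python3 st.py; python3 -m creep '[{"hand":0,"slide":[0,0.003,0],"turn":0},{"hand":0,"slide":[0,0.003,0],"turn":0},{"hand":0,"slide":[0,0.003,0],"turn":0}]';python3 st.py
```

```text
clock: 18.1
tool_pos: [0.6377, -0.1332, 0.0694]
eef_rot: [0.605, 0.796, 0.0, 0.0]
contact_force: [0.1, 0.5, 0.6]
opening: 0.001
q [ 0.538  1.075 -0.81   1.579  0.935  0.914  1.227] s,v,z [47.   0.8] 69.4 az 15.57 zax [ 0.001  0.    -1.   ] Fs,Fv,Fz [0.22 0.43 0.64] op 0.001 t 18.1
clock: 18.48
tool_pos: [0.6442, -0.1318, 0.0693]
eef_rot: [0.605, 0.796, -0.002, -0.001]
contact_force: [-5.3, -1.5, 5.3]
opening: 0.007
q [ 0.529  1.082 -0.811  1.554  0.927  0.932  1.237] s,v,z [53.5  0.4] 69.3 az 15.55 zax [-0.004 -0.002 -1.   ] Fs,Fv,Fz [-5.47  0.01  5.3 ] op 0.007 t 18.48
```

```bash
python3 -m creep '[{"hand":0,"slide":[0,0,-0.0007],"turn":0},{"hand":0,"slide":[0,0.001,0],"turn":0}]';python3 st.py; python3 -m creep '[{"hand":0,"slide":[0,0.003,0],"turn":0},{"hand":0,"slide":[0,0.003,0],"turn":0}]';python3 st.py
```

```text
clock: 18.73
tool_pos: [0.6464, -0.1312, 0.0697]
eef_rot: [0.605, 0.796, -0.0, -0.0]
contact_force: [-1.1, -0.8, -0.9]
opening: 0.003
q [ 0.528  1.083 -0.812  1.55   0.927  0.931  1.239] s,v,z [55.9  0.4] 69.7 az 15.55 zax [-0.001 -0.    -1.   ] Fs,Fv,Fz [-1.24 -0.51 -0.9 ] op 0.003 t 18.73
clock: 18.98
tool_pos: [0.6528, -0.1292, 0.0699]
eef_rot: [0.605, 0.796, 0.0, -0.0]
contact_force: [-1.5, -1.0, -0.4]
opening: 0.005
q [ 0.521  1.088 -0.814  1.531  0.922  0.941  1.246] s,v,z [62.5  0.6] 69.9 az 15.55 zax [-0.  0. -1.] Fs,Fv,Fz [-1.74 -0.57 -0.38] op 0.005 t 18.98
```

```bash
for i in 1; do python3 -m creep '[{"hand":0,"slide":[0,0.002,0],"turn":0},{"hand":0,"slide":[0,0.002,0],"turn":0}]'; done;python3 st.py; python3 -m creep '[{"hand":0,"slide":[0,0.002,0],"turn":0},{"hand":0,"slide":[0,0.002,0],"turn":0}]';python3 st.py
```

```text
clock: 19.23
tool_pos: [0.6566, -0.1282, 0.07]
eef_rot: [0.605, 0.796, -0.0, 0.0]
contact_force: [-1.9, -0.2, -0.8]
opening: 0.01
q [ 0.517  1.091 -0.815  1.519  0.92   0.947  1.251] s,v,z [66.5  0.6] 70.0 az 15.56 zax [ 0. -0. -1.] Fs,Fv,Fz [-1.9   0.34 -0.79] op 0.01 t 19.23
clock: 19.48
tool_pos: [0.6592, -0.1276, 0.0696]
eef_rot: [0.605, 0.796, -0.001, -0.001]
contact_force: [-6.3, -1.9, -0.9]
opening: 0.006
q [ 0.513  1.095 -0.815  1.508  0.916  0.956  1.256] s,v,z [69.1  0.4] 69.6 az 15.55 zax [-0.003 -0.001 -1.   ] Fs,Fv,Fz [-6.56 -0.1  -0.91] op 0.006 t 19.48
```

```bash
python3 - <<'E'
from h import *
p=snapshot('scene');cv2.imwrite('pics/s5.png',cv2.resize(p['frame'][170:290,170:330,::-1],None,fx=5,fy=5,interpolation=cv2.INTER_CUBIC))
E
```

```text
(no output)
```

View pics/s5.png

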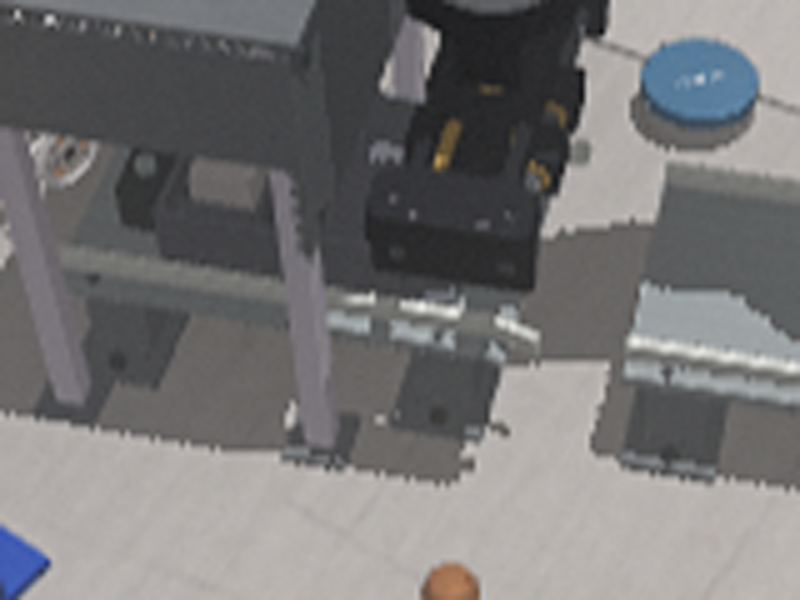

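```bash
python3 -m creep '[{"hand":0,"slide":[0,0.002,-0.0003],"turn":0},{"hand":0,"slide":[0,0,0],"turn":0}]';python3 st.py; python3 -m creep '[{"hand":0,"slide":[0,0.002,-0.0004],"turn":0},{"hand":0,"slide":[0,0,0],"turn":0}]';python3 st.py
```

```text
clock: 19.77
tool_pos: [0.6593, -0.1277, 0.0695]
eef_rot: [0.605, 0.796, -0.003, -0.002]
contact_force: [-8.1, -2.4, 1.0]
opening: 0.003
q [ 0.511  1.096 -0.815  1.503  0.914  0.961  1.258] s,v,z [69.3  0.3] 69.5 az 15.55 zax [-0.007 -0.002 -1.   ] Fs,Fv,Fz [-8.43 -0.13  0.96] op 0.003 t 19.77
clock: 20.02
tool_pos: [0.6595, -0.1276, 0.0695]
eef_rot: [0.605, 0.796, -0.005, -0.003]
contact_force: [-11.1, -2.4, 2.2]
opening: 0.003
q [ 0.509  1.098 -0.815  1.499  0.911  0.967  1.261] s,v,z [69.5  0.3] 69.5 az 15.56 zax [-0.01  -0.004 -1.   ] Fs,Fv,Fz [-11.29   0.67   2.2 ] op 0.003 t 20.02
```

```bash
python3 -m creep '[{"hand":0,"slide":[0,-0.003,0],"turn":0},{"hand":0,"slide":[0,-0.004,0],"turn":0},{"hand":0,"slide":[0,-0.008,0],"turn":0},{"hand":0,"slide":[0,-0.02,0],"turn":0},{"hand":0,"slide":[0,-0.02,-0.01],"turn":0}]';python3 st.py; python3 -m creep '[{"hand":0,"slide":[0,-0.02,-0.04],"turn":0},{"hand":0,"slide":[0,-0.03,-0.05],"turn":0},{"hand":0,"slide":[0,-0.05,-0.03],"turn":0},{"hand":0,"slide":[0,-0.05,0],"turn":0},{"hand":0,"slide":[0,-0.05,0],"turn":0}]'
python3 - <<'E'
from h import *
p=snapshot('scene');cv2.imwrite('pics/s6.png',cv2.resize(p['frame'][150:310,170:380,::-1],None,fx=3.75,fy=3.75,interpolation=cv2.INTER_CUBIC))
P=cloud(p);s,v=sv(P);z=P[...,2]*1000
u=np.mgrid[0:420,0:560]
k=(s>215)&(s<225)&(abs(v)<35)&(z>63)&(z<86); print('stop-ish pts',k.sum())
# line of sight profile near nose and tail
for a in range(190,240,3):
    k=(s>=a)&(s<a+3)&(abs(v)<30)&(z>58)&(z<110)
    if k.sum(): print(a,k.sum(),z[k].min().round(),np.median(z[k]).round(),z[k].max().round())
pt=snapshot('top');P=cloud(pt);s,v=sv(P);z=P[...,2]*1000
for a in range(52,126,3):
    k=(s>=a)&(s<a+3)&(abs(v)<40)&(z>40)&(z<110)
    if k.sum(): print('top',a,k.sum(),np.median(z[k]).round(1))
cv2.imwrite('pics/t6.png',cv2.resize(pt['frame'][80:300,170:400,::-1],None,fx=2.7,fy=2.7,interpolation=cv2.INTER_CUBIC))
E
```

```text
clock: 20.65
tool_pos: [0.6108, -0.1406, 0.0807]
eef_rot: [0.605, 0.796, 0.001, 0.0]
contact_force: [0.0, -0.3, 0.8]
opening: 0.004
q [ 0.572  1.036 -0.814  1.658  0.941  0.884  1.206] s,v,z [19.1  0.9] 80.7 az 15.57 zax [ 0.001  0.001 -1.   ] Fs,Fv,Fz [-0.06 -0.34  0.76] op 0.004 t 20.65
clock: 21.28
tool_pos: [0.4178, -0.1947, 0.2017]
eef_rot: [0.605, 0.796, 0.001, 0.002]
contact_force: [-0.3, -2.0, -0.2]
opening: 0.006
stop-ish pts 13
190 13 81.0 90.0 96.0
193 15 79.0 89.0 97.0
196 14 77.0 86.0 94.0
199 11 80.0 88.0 94.0
202 14 80.0 91.0 95.0
205 14 78.0 88.0 96.0
208 16 80.0 89.0 95.0
211 5 80.0 84.0 94.0
214 28 76.0 87.0 96.0
217 6 92.0 96.0 96.0
220 1 93.0 93.0 93.0
223 8 84.0 86.0 88.0
226 16 78.0 87.0 90.0
229 20 63.0 87.0 92.0
232 21 63.0 87.0 91.0
235 23 59.0 87.0 92.0
238 17 60.0 84.0 91.0
top 52 30 55.9
top 55 29 55.9
top 58 33 57.7
top 61 38 58.3
top 64 32 61.0
top 67 33 60.5
top 70 31 61.0
top 73 31 59.7
top 76 33 60.0
top 79 40 63.2
top 82 30 65.5
top 85 35 65.7
top 88 28 65.3
top 91 33 65.9
top 94 30 65.4
top 97 32 65.0
top 100 33 65.3
top 103 88 77.5
top 106 31 96.5
top 109 3 91.5
top 112 6 67.9
top 115 30 64.9
top 118 37 65.1
top 121 28 65.9
top 124 28 64.8
```

View pics/s6.png

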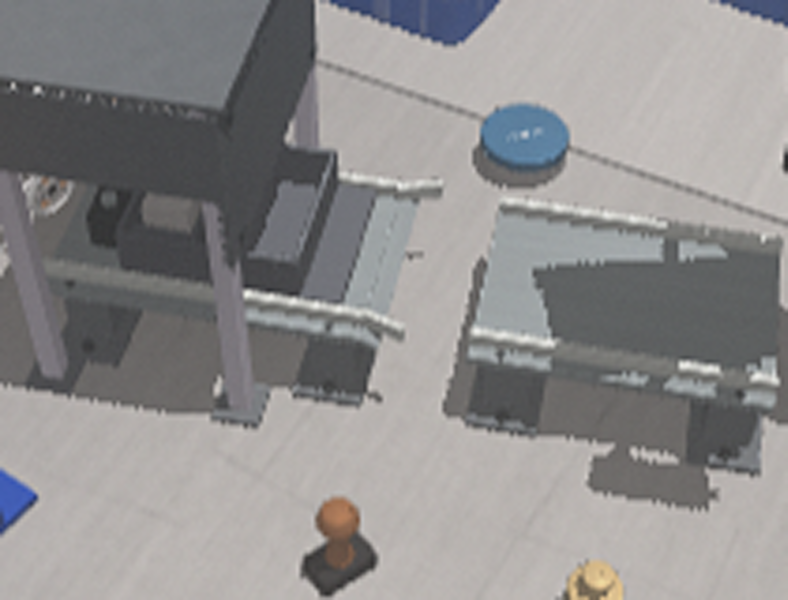

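View pics/t6.png

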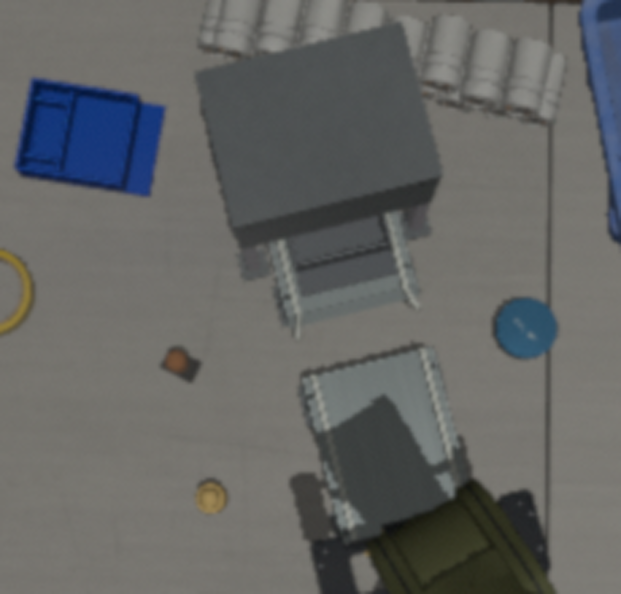

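```bash
python3 -m creep '[{"hand":0,"slide":[0,0,0],"turn":0},{"hand":0,"slide":[0,0,0],"turn":0}]'; python3 -c "
from plant import finish_job
print(finish_job())"
```

```text
clock: 21.62
tool_pos: [0.4205, -0.1938, 0.2012]
eef_rot: [0.605, 0.797, 0.001, 0.001]
contact_force: [-0.3, -0.0, 0.1]
opening: 0.001
the job is handed in; nothing more can be done
None
```

The grey tray, with the steel block in its nest, is across the gap and home against the end stop. The hand is clear, and I handed the job in at about 21.6 s.

**How it was pushed:** I slid the tray with the closed fingertips at the thumb-ledge corner, pressing down about 3–6 N while the nose crossed the gap. The moves I had could not lean the hand back. I therefore stopped about 17 mm short, set the fingertips behind the end of the ledge, and pushed the last stretch with the hand upright. That kept the gripper clear of the hood plate.

**Last checks:**
- **Against the stop:** the push force rose to about 11 N while the last 4 mm commanded moved the tray only about 0.4 mm. The rear wall is about 20 mm short of the hood plate, within the expected 10–30 mm. The contact itself is hidden from the cameras, so this rests on the force; the picture only limits any gap to about 4 mm.
- **Level:** the wall tops and ledge stayed at their expected heights in every depth check, with no dip of nose or tail seen.
- **Bystanders:** the weight, stamp, tin and blue tray look unmoved in the pictures, and the hand reads no force.

**What did not go cleanly:**
- **First push:** it jammed because the tips pressed too hard on the ledge, reaching about 34 N forward and 46 N down. The tray did not move, and I backed off and started again.
- **Second sticking:** it happened again briefly at about 18 N while the tray was still on the near stand.
- **Press over the gap:** with the tail hanging, the downward press touched 3.7 N, above the 2 N guideline. The fingertip height did not drop, so the tail does not appear to have dipped.

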